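# Index the coffee tasting carousel by one station

### The job

Bring the little lidded bean jar on the tasting carousel round to the serving lip: pull the spring plunger knob straight up out of its notch, swing the carousel one notch (60 degrees) clockwise as seen from above, and let the plunger drop fully home in that next notch so the carousel is locked. Then let go of the knob.

Things in the scene. Friction and masses are not known exactly. Their poses are not given: they have to be found in the camera images.
- stand: fixed wooden disc, 260 mm wide, 12 thick; origin: centre of its underside, on the carousel's axis. On it a steel index ring (radius 93-117 mm, top 33 mm high) with six V notches. Angles counter-clockwise from its x: the pin starts in the notch at 210 degrees, the next clockwise is at 150 (then 90, 30, 330, 270). A flat serving lip juts out at 330 degrees to radius 185 mm.
- carousel (a joint): rad, clockwise from above; 0 = starting notch, 1.047 = the next. Steel disc (radius 80 mm, top 40 mm high) with four small glasses and a jar with steel lid and little black lid knob, all fixed on it, up to 91 mm high. Across from the jar an arm (26 mm wide, top 50 mm high) reaches over the ring with the plunger. Turns easily (0.06 N m) once the plunger is up; 1 degree of play when locked.
- plunger (a joint): lift of the spring plunger, m: 0 fully home in a notch, 0.019 pin just clear of the ring, 0.028 upper stop. Slides straight up; the spring pulls down with 6 N at 0, 12 N at the stop, plus its weight of 1-2 N. Let go within 8 degrees of a notch, its round nose slides home by itself; elsewhere it stays up, resting on the ring.
- knob (a point): centre of the black plunger knob at the arm's outer end, 105 mm from the carousel's axis: upright cylinder, 26 mm diameter, 30 tall, with a 31 mm flange 5 mm thick at its top; it does not spin. When home this point is 79 mm above the table, the knob spans 64-94 mm; a 22 mm wide bush below ends at 60. Rises and goes round with the plunger. Finger room on both sides along the swing.

How it is judged:
On the way, in this order (a step that is already met when the one before it is completed fails the run):
1. the plunger is pulled up clear of its starting notch before the carousel turns (value of joint plunger above 0.017 m and value of joint carousel between -0.2 and 0.2 rad), for 0.05 s.
2. the carousel is one notch further round clockwise with the plunger fully home (value of joint carousel between 0.907 and 1.187 rad and value of joint plunger below 0.004 m), for 0.2 s.
At the end, for the whole second after the job is handed in: The carousel stands one notch (60 degrees, within 8) clockwise of its start, at rest, with the plunger home in that notch (lift under 4 mm) (all of step 2 and velocity of joint carousel between -0.05 and 0.05 rad/s); the robot touches nothing.
It also fails if it takes over 38 s, if anything falls off the work surface, if the arm or the gripper's body presses on something with over 40 N, if the wrist force passes 120 N, or if a joint passes its speed limit or range.

### The arm

A 6-joint arm with a two-finger parallel gripper is mounted at the origin on the work surface. World frame = base frame: x ahead of the robot, y to its left, z up, the work surface at z = 0. Lengths are in m, angles in rad, forces in N, time in s.
With the tool pointing down it reaches from about 0.3 to 0.75 m from the base axis. Payload 8.5 kg.
Tool frame: the origin (TCP) lies midway between the tips of the shut fingers; the grasp point (between the pads) lies 19 mm behind it (bot.pinch_z is the distance from the TCP to the grasp point, in m); z points along the fingers, y is the line along which they close (so a half turn about z gives the same grasp; the last joint's range is limited). The gripper opens to 88 mm and grips with 3 to 60 N. Pads are 18 mm wide; open, the fingers measure 123 mm over their backs; the gripper's body (75 mm by 187 mm) begins 45 mm behind the grasp point.
Start: joints at [-0.215, 0.381, 1.297, -0, 1.464, -0.215], TCP at [0.55, 0, 0.239] pointing down, gripper open.
Joint ranges: [-3.11, 3.11], [-0.89, 2.33], [0.22, 2.48], [-1.42, 4.56], [0.17, 2.85], [-2.88, 2.88]. Speed limits (rad/s): [2.39, 2.39, 3.14, 3.14, 3.14, 3.14].

### API

Orientations are given as a unit quaternion [w, x, y, z].
In Python, from station import bot, optics, ticket, get_obs gives the robot as it stands (bot), with the cameras (optics), the readings as plain functions and the job (ticket).
- The arm moves only by the tool run_rows, called after "Request:" as a command line: name --argument value ..., lists and objects as JSON in quotes. Schema: {"type":"object","properties":{"increments":{"type":"array","items":{"type":"number"},"minItems":7,"maxItems":35},"squeeze":{"type":"number"},"only":{"type":"string"},"quiet":{"type":"boolean"},"lines":{"type":"string"}},"required":["increments"],"additionalProperties":false}. increments is one flat list of numbers that holds 1 to 5 rows one after another, with no inner brackets; each row has 7 numbers: dx, dy, dz in parts of the range, where 1.0 means 0.5 m, then a rotation vector rx, ry, rz in normalised numbers (1 is 2 rad), then the finger opening in m; each row is the pose to reach, as a shift and turn from the pose commanded when the call began, along the tool's axes at that moment; what a row does not reach only later rows make up. A row lasts 1/8 s, in which the tool goes at most 0.0625 m and 0.188 rad, less where a joint would pass 70% of its speed; a pose out of reach is approached as far as the arm can. The fingers move at their own pace and stop on an object; squeeze is the grip in N (left out, the last holds). Time passes only in rows, so rows that do not move let the fingers close. The tool returns the time, the measured TCP pose, the force, the opening and the grip force at its end. only (a regular expression) keeps the lines of the reply that match it, lines (a string "A,B") keeps lines A to B, and quiet returns only ok. No shift or turn number may pass 1 either way. Input that does not fit is refused with a message, and nothing moves.
- get_obs(): the state, without advancing time (a new reading comes with each control period).
- optics.camera(name): name is "scene" or "side" or "wrist"; returns a dict with "pixels" (480x640x3 uint8, blue, green, red), "fovy" (degrees; the focal length in pixels is half the picture's height over the tangent of half this angle, whatever the lens; pixels are square), "cx", "cy" (the principal point, pixels), "pose" (4x4, takes a point from camera to world coordinates); the wrist camera has in their place "hand_eye" (4x4, takes a point from camera to tool coordinates, whose origin is the TCP and whose axes are the flange's). Camera axes: x right, y up, looking along -z (the intrinsics and any distortion apply to the point x, -y, -z); pixel columns grow to the right and rows downward; lengths in m; the calibration is good to about 2 mm. A picture is of the moment at which its call begins: read the wrist's pose just before it. There is no depth.
- ticket.job_done(): hands the job in; it is judged then, once.
The state is a dict: "t": time; "qpos": joint angles; "qvel": joint speeds; "joint_efforts": joint torques, N m; "eef_pos": TCP position; "tcp_rot": TCP orientation; "ft_force": force on the tool from outside, world axes, zero at the start; "wrist_torque": the same for the moment, N m; "width": finger opening in m; "grasp_force": force on a finger pad.
Only numpy, scipy, OpenCV 4.12 (cv2) and the standard library are available. Lean on these libraries where they do the work, as an engineer would, in place of code of your own. Each camera call takes 0.05 s, during which the arm holds its last target. There are 200 camera calls.

## Working session

There is one attempt and no reset: what is moved stays moved. The work goes in short steps, Python scripts to look and compute and a tool call to move; the robot and the scene stay as the last step left them, time stands still between calls to the robot, and variables do not carry over. Pictures are saved under pics/ and viewed, at most 10 in all, crops included, and the job is handed in when it is done.

```bash
ls; mkdir -p pics
```

Run:
```python
from station import bot, optics, ticket, get_obs
import cv2, numpy as np
o=get_obs();print(o)
ims=[]
for n in ["scene","side","wrist"]:
    c=optics.camera(n);cv2.imwrite(f"pics/{n}0.png",c["pixels"]);print(n,{k:v for k,v in c.items() if k!="pixels"})
```

```text
pics
station.py
{'t': 0.0, 'qpos': array([-2.15271988e-01,  3.81200683e-01,  1.29827577e+00, -4.51060206e-06,
        1.46360044e+00, -2.15308020e-01]), 'qvel': array([ 0.00074554, -0.00067722, -0.0001076 , -0.00041441, -0.00014302,
        0.00123888]), 'joint_efforts': array([-6.18006070e-04, -4.37936819e+01, -2.24552107e+01,  7.13253510e-02,
        3.52583989e-02, -8.49877097e-05]), 'eef_pos': array([5.49711530e-01, 7.50003125e-05, 2.38130197e-01]), 'tcp_rot': array([-6.23536936e-04,  7.07093675e-01,  7.07119497e-01, -4.02426137e-04]), 'ft_force': array([-0.26068452,  1.11181966, -1.12979466]), 'wrist_torque': array([-0.06168687, -0.03206538,  0.06270531]), 'grasp_force': 0.0, 'width': 0.08821925123887776}
scene {'fovy': 52.97594946148336, 'cx': 323.41253237658754, 'cy': 239.4254164784141, 'pose': array([[-0.09504503, -0.75387574,  0.650106  ,  0.95829648],
       [ 0.99544244, -0.07709041,  0.05613741,  0.00825265],
       [ 0.00779631,  0.65247869,  0.75776697,  0.57148292],
       [ 0.        ,  0.        ,  0.        ,  1.        ]])}
side {'fovy': 48.66674403481633, 'cx': 308.85052202883077, 'cy': 238.51689834915337, 'pose': array([[-0.84660508,  0.3821816 , -0.37040122,  0.28506697],
       [-0.53209674, -0.6228681 ,  0.57350535,  0.36439158],
       [-0.01152791,  0.68262182,  0.73068089,  0.5436008 ],
       [ 0.        ,  0.        ,  0.        ,  1.        ]])}
wrist {'fovy': 62.16982742183063, 'cx': 322.8184238171546, 'cy': 237.84170255002968, 'hand_eye': array([[ 1.64217305e-03,  9.57014632e-01,  2.90034993e-01,
         7.35620774e-02],
       [ 9.99998470e-01, -1.74641872e-03,  1.00600730e-04,
         1.02943780e-04],
       [ 6.02798910e-04,  2.90034384e-01, -9.57016036e-01,
        -1.45517856e-01],
       [ 0.00000000e+00,  0.00000000e+00,  0.00000000e+00,
         1.00000000e+00]])}
```

View pics/scene0.png

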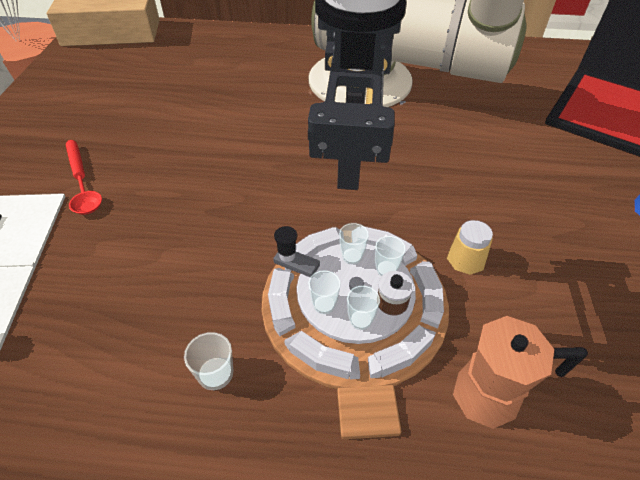

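View pics/side0.png

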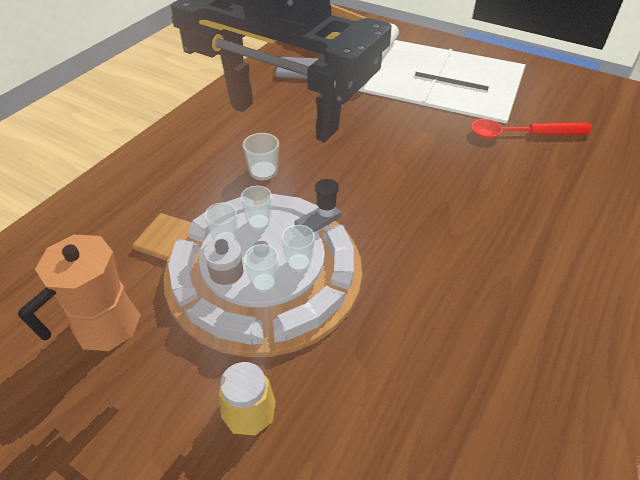

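View pics/wrist0.png

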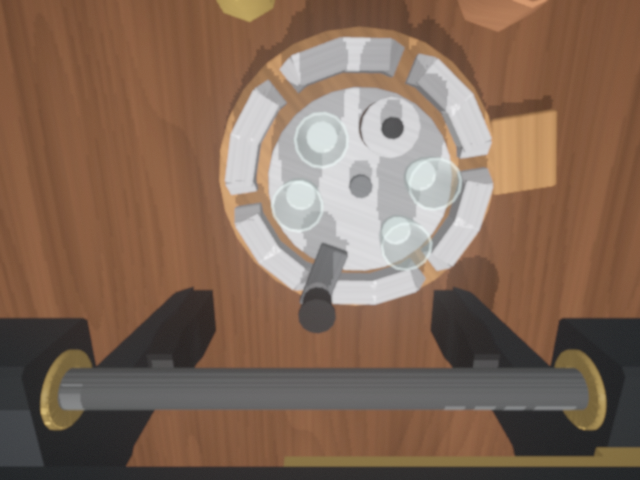

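Scene: knob at about (286,243), pivot (357,285). Side: knob (326,193), pivot (260,248). Wrist: knob (317,312), pivot (360,185), serving lip at (525,150). The arm points roughly towards world -y.

Create h.py:
```python
import cv2, numpy as np
from scipy.spatial.transform import Rotation as R
def toolT(o):
    T=np.eye(4);q=o["tcp_rot"];T[:3,:3]=R.from_quat([*q[1:],q[0]]).as_matrix();T[:3,3]=o["eef_pos"];return T
def ray(c,u,v,o=None):
    f=240/np.tan(np.radians(c["fovy"]/2))
    P=c["pose"] if "pose" in c else toolT(o)@c["hand_eye"]
    d=P[:3,:3]@np.array([(u-c["cx"])/f,-(v-c["cy"])/f,-1]);return P[:3,3],d/np.linalg.norm(d)
def tri(rs):
    A=sum(np.eye(3)-np.outer(d,d) for p,d in rs);b=sum((np.eye(3)-np.outer(d,d))@p for p,d in rs)
    x=np.linalg.solve(A,b);return x,[round(1e3*np.linalg.norm((np.eye(3)-np.outer(d,d))@(x-p)),1) for p,d in rs]
def plane(r,z): p,d=r;return p+d*(z-p[2])/d[2]
def blob(im,u,v,h,w,thr=60):
    m=np.zeros(im.shape[:2],np.uint8);s=np.s_[v-h:v+h,u-w:u+w];m[s]=(im[s].max(2)<thr)*255
    n,l,st,ce=cv2.connectedComponentsWithStats(m);i=1+np.argmax(st[1:,4]);return st[i],ce[i]
```

Run:
```python
from h import *
from station import bot, optics, ticket, get_obs
o=get_obs();rs=[];ps=[];C={}
for n,(u,v),(pu,pv),w in [("scene",(286,243),(357,284),20),("side",(326,196),(261,248),20),("wrist",(317,312),(360,185),26)]:
    c=optics.camera(n);C[n]=c
    st,ce=blob(c["pixels"],u,v,w,w);print(n,st,ce)
    rs.append(ray(c,*ce,o));ps.append(ray(c,pu,pv,o))
print("knob",tri(rs),tri(rs[:2]),[plane(r,.079) for r in rs])
print("pivot",tri(ps),[plane(r,.045) for r in ps])
# stand rim from wrist: wood colours -> check lip centre
c=C["wrist"];print("lip",plane(ray(c,525,150,o),.012))
crops=[cv2.resize(C[n]["pixels"][v-40:v+40,u-50:u+50],(400,320),interpolation=cv2.INTER_NEAREST) for n,u,v in [("scene",290,250),("side",325,200)]]
cv2.imwrite("pics/crop1.png",np.hstack(crops))
```

```text
scene [274 227  23  29 518] [285.57528958 240.18725869]
side [335 192   2   2   2] [335.5 192.5]Traceback (most recent call last):
  File "<stdin>", line 6, in <module>
  File "h.py", line 15, in blob
    n,l,st,ce=cv2.connectedComponentsWithStats(m);i=1+np.argmax(st[1:,4]);return st[i],ce[i]
                                                      ~~~~~~~~~^^^^^^^^^^
    return _wrapfunc(a, 'argmax', axis=axis, out=out, **kwds)
    return bound(*args, **kwds)
ValueError: attempt to get argmax of an empty sequence
```

Create loc.py:
```python
from h import *
o=None
from station import bot, optics, ticket, get_obs
o=get_obs();rs=[];ps=[];C={}
for n,(u,v),(pu,pv),w,t in [("scene",(286,243),(357,284),20,60),("side",(326,196),(261,248),20,0),("wrist",(317,312),(360,185),26,0)]:
    c=optics.camera(n);C[n]=c;im=c["pixels"]
    if not t: t,_=cv2.threshold(im[v-w:v+w,u-w:u+w].max(2).reshape(-1,1),0,255,cv2.THRESH_OTSU); t*=.95
    st,ce=blob(im,u,v,w,w,t);print(n,t,st,ce)
    rs.append(ray(c,*ce,o));ps.append(ray(c,pu,pv,o))
print("knob",tri(rs),tri(rs[:2]),[plane(r,.079) for r in rs])
print("pivot",tri(ps),[plane(r,.045) for r in ps])
c=C["wrist"];print("lip",plane(ray(c,525,150,o),.012))
crops=[cv2.resize(C[n]["pixels"][v-40:v+40,u-33:u+33],(264,320),interpolation=cv2.INTER_NEAREST) for n,u,v in [("scene",290,250),("side",325,200),("wrist",317,312)]]
cv2.imwrite("pics/crop1.png",np.hstack(crops))
```

```bash
python3 loc.py
```

```text
scene 60 [274 227  23  29 518] [285.61583012 240.17567568]
side 105.44999999999999 [315 179  24  31 591] [326.15059222 193.39255499]
wrist 109.25 [ 298  287   37   46 1335] [316.12734082 310.09213483]
knob (array([ 0.54390941, -0.07959992,  0.08089713]), [np.float64(1.2), np.float64(1.1), np.float64(2.1)]) (array([ 0.54338168, -0.07858059,  0.08039805]), [np.float64(0.1), np.float64(0.1)]) [array([ 0.54228871, -0.0787386 ,  0.079     ]), array([ 0.54414566, -0.08004715,  0.079     ]), array([ 0.54434894, -0.08282192,  0.079     ])]
pivot (array([0.58091771, 0.01969147, 0.04613694]), [np.float64(1.7), np.float64(0.9), np.float64(1.5)]) [array([0.58033516, 0.02140058, 0.045     ]), array([0.58073282, 0.01865535, 0.045     ]), array([0.58162404, 0.01815471, 0.045     ])]
lip [0.7347165  0.04520135 0.012     ]
```

View pics/crop1.png

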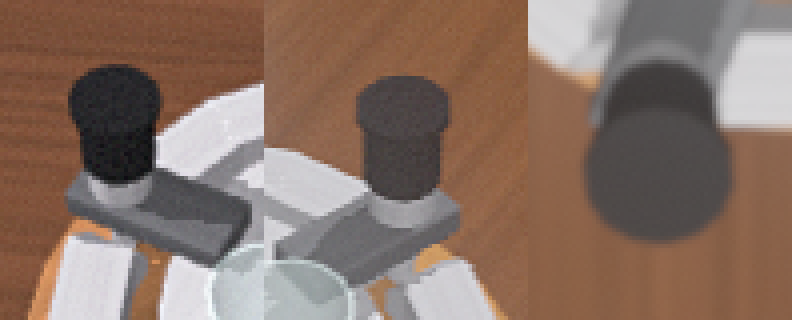

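The manual's scale: shifts go in shares of 0.5 m and turns go in shares of 2 rad. Converting my numbers, 0.1 m / 0.5 = 0.2, -0.08 m / 0.5 = -0.16, 0.358 rad / 2 = 0.179.

Request:
run_rows --increments '[-0.1,-0.008,0.04,0,0,0.09,0.075,-0.16,-0.012,0.12,0,0,0.179,0.075,-0.16,-0.012,0.2,0,0,0.179,0.075,-0.16,-0.012,0.2,0,0,0.179,0.075]' --squeeze 30

```text
t: 0.95
eef_pos: [0.5428, -0.0798, 0.1368]
tcp_rot: [-0.002, 0.822, 0.57, -0.002]
ft_force: [-0.1, 0.4, 0.6]
width: 0.0752
grasp_force: 0.0
```

Run:
```python
from h import *
from station import bot, optics, ticket, get_obs
o=get_obs();print(o["eef_pos"],toolT(o)[:3,:3].round(3))
s=optics.camera("scene");d=optics.camera("side");w=optics.camera("wrist")
rs=[ray(s,285.6,232.7),ray(d,326.7,185.5)]
print("top",tri(rs))
cv2.imwrite("pics/w2.png",np.hstack([cv2.resize(x["pixels"],(400,300)) for x in(d,w)]))
```

```text
[ 0.54280876 -0.07983893  0.13677138] [[ 0.351  0.936 -0.005]
 [ 0.936 -0.351  0.002]
 [ 0.    -0.006 -1.   ]]
top (array([ 0.54250419, -0.07803519,  0.09468972]), [np.float64(0.2), np.float64(0.2)])
```

View pics/w2.png

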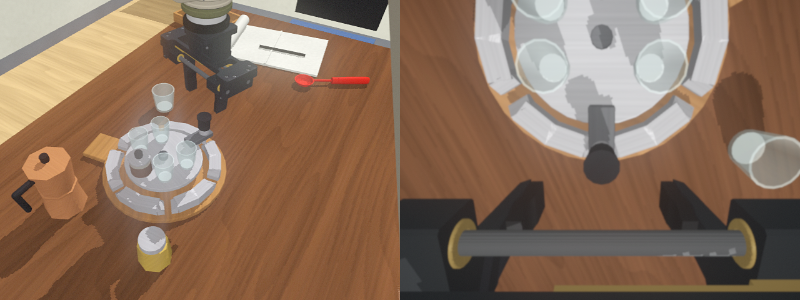

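Knob lies at (200,165) in the wrist half-view, centred between the fingers and about 2 mm inward. Descend and grip.

Converted, 0.083 m / 0.5 = 0.166, 0.002 m / 0.5 = 0.004.

Request:
run_rows --increments '[0.004,0,0.06,0,0,0,0.075,0.004,0,0.12,0,0,0,0.075,0.004,0,0.166,0,0,0,0.075,0.004,0,0.166,0,0,0,0.02,0.004,0,0.166,0,0,0,0.02]' --squeeze 40

```text
t: 1.72
eef_pos: [0.5457, -0.0782, 0.0575]
tcp_rot: [0.001, 0.822, 0.57, 0.001]
ft_force: [0.2, -0.8, -0.6]
width: 0.0575
grasp_force: 0.0
```

Request:
run_rows --increments '[0,0,0,0,0,0,0.02,0,0,0,0,0,0,0.02,0,0,0,0,0,0,0.02]' --squeeze 40

```text
t: 2.1
eef_pos: [0.5448, -0.0782, 0.0561]
tcp_rot: [0.0, 0.822, 0.57, 0.0]
ft_force: [-0.0, -1.0, 0.5]
width: 0.0274
grasp_force: 39.7
```

Converted, -0.025 m / 0.5 = -0.05, -0.02 m / 0.5 = -0.04.

Request:
run_rows --increments '[0,0,-0.02,0,0,0,0.02,0,0,-0.04,0,0,0,0.02,0,0,-0.05,0,0,0,0.02,0,0,-0.05,0,0,0,0.02]' --squeeze 50

```text
t: 2.6
eef_pos: [0.5445, -0.078, 0.0807]
tcp_rot: [-0.0, 0.822, 0.57, -0.0]
ft_force: [0.8, -0.8, -12.9]
width: 0.0263
grasp_force: 48.6
```

Run:
```python
from h import *
from station import bot, optics, ticket, get_obs
d=optics.camera("side");s=optics.camera("scene");w=optics.camera("wrist")
cv2.imwrite("pics/l3.png",np.hstack([cv2.resize(s["pixels"][180:300,220:380],(400,300)),cv2.resize(d["pixels"][140:260,250:410],(400,300))]))
```

```text
(no output)
```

View pics/l3.png

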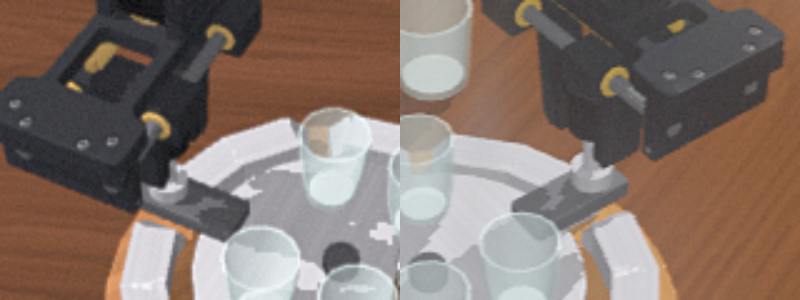

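Lift works: the steel stem shows at both crops (175,180) and (590,160), and the 12.9 N pull fits the spring. Now swing about the pivot, 105 mm along tool +x.

Converted, -0.0577 m / 0.5 = -0.1154, -0.0429 m / 0.5 = -0.0858, 0.58 rad / 2 = 0.29.

Request:
run_rows --increments '[0.0008,-0.0188,0,0,0,0.045,0.02,0.0068,-0.053,0,0,0,0.1275,0.02,0.0184,-0.0858,0,0,0,0.21,0.02,0.0344,-0.1154,0,0,0,0.29,0.02,0.0344,-0.1154,0,0,0,0.29,0.02]'

```text
t: 3.38
eef_pos: [0.4967, -0.0412, 0.081]
tcp_rot: [0.0, 0.951, 0.311, 0.001]
ft_force: [2.6, 0.4, -12.0]
width: 0.0265
grasp_force: 48.7
```

Converted, -0.0473 m / 0.5 = -0.0946, -0.033 m / 0.5 = -0.066, 0.467 rad / 2 = 0.2335.

Request:
run_rows --increments '[0.0026,-0.0334,0,0,0,0.08,0.02,0.0106,-0.066,0,0,0,0.16,0.02,0.0224,-0.0946,0,0,0,0.2335,0.02,0.0224,-0.0946,0,0,0,0.2335,0.02]'

```text
t: 3.88
eef_pos: [0.4787, 0.0032, 0.0811]
tcp_rot: [0.0, 0.997, 0.083, 0.001]
ft_force: [4.9, -0.2, -12.9]
width: 0.0261
grasp_force: 48.7
```

Run:
```python
from h import *
from station import bot, optics, ticket, get_obs
w=optics.camera("wrist");s=optics.camera("scene")
cv2.imwrite("pics/l4.png",np.hstack([cv2.resize(s["pixels"],(400,300)),cv2.resize(w["pixels"],(400,300))]))
```

```text
(no output)
```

View pics/l4.png

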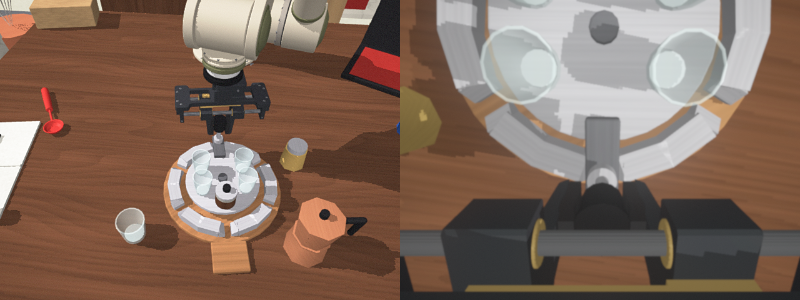

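The jar at scene half-view (227,190) now faces the lip (230,255). The arm is at the next notch, so lower and release.

Converted, 0.025 m / 0.5 = 0.05, 0.02 m / 0.5 = 0.04.

Request:
run_rows --increments '[0.002,0,0.02,0,0,0,0.02,0.002,0,0.04,0,0,0,0.02,0.002,0,0.05,0,0,0,0.02,0.002,0,0.05,0,0,0,0.02]' --squeeze 30

```text
t: 4.47
eef_pos: [0.4788, 0.0029, 0.0561]
tcp_rot: [0.0, 0.997, 0.083, 0.0]
ft_force: [-0.2, -1.7, -1.7]
width: 0.0272
grasp_force: 29.5
```

Request:
run_rows --increments '[0,0,0,0,0,0,0.08,0,0,0,0,0,0,0.08,0,0,0,0,0,0,0.08,0,0,0,0,0,0,0.08]'

```text
t: 4.97
eef_pos: [0.4788, 0.0032, 0.0558]
tcp_rot: [0.0, 0.997, 0.083, 0.0]
ft_force: [-0.3, 0.6, -0.4]
width: 0.0654
grasp_force: 0.0
```

Request:
run_rows --increments '[0,0,-0.08,0,0,0,0.08,0,0,-0.16,0,0,0,0.08,-0.1,0,-0.24,0,0,0,0.08,-0.1,0,-0.24,0,0,0,0.08]'

```text
t: 5.48
eef_pos: [0.4283, -0.0052, 0.178]
tcp_rot: [0.001, 0.997, 0.083, 0.002]
ft_force: [0.6, 0.3, -0.5]
width: 0.0796
grasp_force: 0.0
```

Run:
```python
from h import *
from station import bot, optics, ticket, get_obs
d=optics.camera("side");s=optics.camera("scene")
cv2.imwrite("pics/l5.png",np.hstack([cv2.resize(s["pixels"][170:350,240:480],(400,300)),cv2.resize(d["pixels"][160:370,140:420],(400,300))]))
```

```text
(no output)
```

View pics/l5.png

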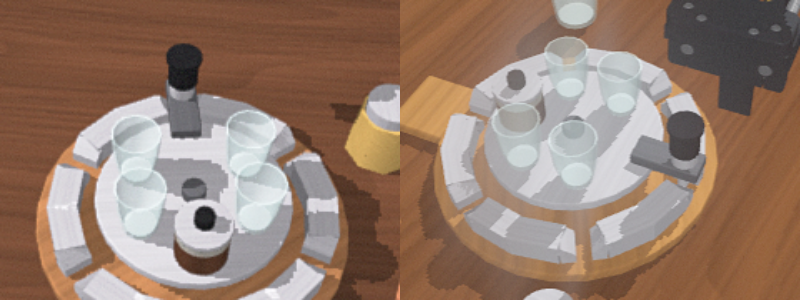

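Knob top sits at scene crop (184,52) and side crop (286,120), with only the short bush showing below it. I'll check its height from the two views.

Run:
```python
from h import *
from station import bot, optics, ticket, get_obs
s=optics.camera("scene");d=optics.camera("side")
st,ce=blob(s["pixels"],350,208,20,16,60);st2,c2=blob(d["pixels"],340,250,20,16,100);print(st,st2)
x=tri([ray(s,*ce),ray(d,*c2)]);print(x)
v=x[0][:2]-[.581,.0195];print(np.linalg.norm(v),249.5-np.degrees(np.arctan2(*v[::-1]))%360)
if abs(x[0][2]-.0804)<.004: print(ticket.job_done())
```

```text
[340 196  21  28 474] [327 238  26  32 685]
(array([0.47705918, 0.00340052, 0.08091821]), [np.float64(0.5), np.float64(0.5)])
0.10518025868775414 60.695372470542196
the job is handed in; nothing more can be done
None
```

Done: the carousel was swung one notch clockwise (about 60.7° by camera). The knob is released, its centre measured at about 81 mm (79 when home, 80.4 by the same cameras before the move), and the job was handed in after about 6 s of robot time; the call returned no verdict.

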